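# Count to the third gap and shelve the tin

## Robot

A 7-joint arm with a two-finger parallel gripper is mounted at the origin on the work surface. World frame = base frame: x ahead of the robot, y to its left, z up, the work surface at z = 0. Lengths are in mm, angles in rad, forces in N, time in s.
With the tool pointing down it reaches from about 400 to 900 mm from the base axis. Payload 5.5 kg.
Tool frame: the origin (TCP) lies at the very end of the fingers, on their centre line; the grasp point (between the pads) lies 19 mm behind it; z points along the fingers, y is the direction in which the jaws open and shut (so a half turn about z gives the same grasp; the last joint's range is limited). The gripper opens to 85 mm and grips with 20 to 120 N. Pads are 22 mm wide; open, the fingers measure 114 mm over their backs; the gripper's body (76 mm by 85 mm) begins 54 mm behind the grasp point. The pads swing forward as they close: fully open they stand 13 mm farther back than shut.
Start: joints at [1.51, 0.501, -0.427, 1.55, 0.221, 1.138, -0.21], TCP at [206.844, -616.21, 231.31] pointing down, gripper open.
Joint ranges: [-2.88, 2.88], [-0.31, 2.03], [-1.54, 1.56], [0.2, 2.42], [-1.41, 4.55], [0.19, 2.02], [-2.57, 2.57]. Speed limits (rad/s): [2.57, 2.57, 3.14, 3.14, 3.14, 3.14, 3.14].

## Interface

Orientations are given as a rotation vector (axis times angle).
In Python, from plant import robot, vision, boxes_of, mark_of gives the robot as it stands.
- The arm moves only by the tool move_arm, never from a script. Its argument "commands" is a list of rows, each a list of 7 numbers: the shift along the world's x, y, z in units of 25 mm (1.0 is 25 mm), then the turn, a rotation vector about the world's x, y, z in units of 5 degrees (1.0 is 5 degrees), then the finger opening in mm, from 0 to 85.4. A call has 1 to 12 rows; each row is the pose to reach, as a shift and turn from the pose commanded when the call began; what a row does not reach only later rows make up. A row lasts 1/8 s, in which the tool goes at most 62.5 mm and 10.7 degrees, less where a joint would pass 70% of its speed; a pose out of reach is approached as far as the arm can. A call with a gripper value outside its range is refused whole. The fingers move at their own pace and stop on an object; "grip_force" is the grip in N (left out, the last holds). Time passes only in rows, so rows that repeat a pose let the fingers close. It gives the time, the measured TCP pose, the force and the opening at its end, in the units of the state.
- robot.read_state(): the state, without advancing time (a new reading comes with each control period).
- vision.grab_frame(name): name is "scene" or "side" or "wrist"; returns a dict with "frame" (480x640x3 uint8, blue, green, red), "depth" (480x640 float32, mm along the optical axis (not along the pixel's ray), 0 where there is no reading), "fov_y" (degrees; the focal length in pixels is half the picture's height over the tangent of half this angle, whatever the lens; pixels are square), "cx", "cy" (the principal point, pixels), "distortion" ([k1, k2, p1, p2, k3] as OpenCV has them; the pictures are not rectified), "rvec" (rotation vector, rad) and "tvec" (3), from world to camera coordinates, as OpenCV has them. Camera axes: x right, y down, z forward; pixel columns grow to the right and rows downward; lengths in mm; the calibration is good to about 2 mm. A picture is of the moment at which its call begins.
- robot.sign_off(): hands the job in, once; it reports no verdict.
Trained networks look in the newest picture that a camera, given by its name, has taken for a name from the list of things; names that differ only in an ending like _2 or _b are one class to them, and where a whole thing is asked for, a point or a joint stands for the part that bears it (a point fixed in the world has none). Each returns a list of dicts, best first, with "conf" (0 to 1); they miss things now and then, are a little off and sometimes report something else, mostly with a low value. They report only what shows in the picture. A call takes as long as a camera call.
- boxes_of(target, camera): "rect" ([left, top, width, height] in pixels, round what is visible of it).
- mark_of(target, camera): "uv" ([column, row] in pixels: a listed point, or the origin of a listed thing).
The state is a dict: "t": time; "joint_pos": joint angles; "qd": joint speeds; "tau": joint torques, N m; "eef_pos": TCP position; "tool_rot": TCP orientation; "ft_force": force on the tool from outside, world axes, zero at the start; "moment": the same for the moment, N m; "grip_width": finger opening in mm.
Only numpy, scipy, OpenCV 4.12 (cv2) and the standard library are available. Lean on these libraries where they do the work, as an engineer would, in place of code of your own. Each camera call takes 0.05 s, during which the arm holds its last target. There are 200 camera calls.

## Task

Counting from the end of the divider rack where the pot of stirring sticks stands, touch the price tickets of the first, second and third gaps with a fingertip, one after another in that order, and touch no ticket beyond the third. Then push the small tin along the table into that third gap until it stands against the back plate, and leave it there upright. Only push the tin, never lift or tip it, and do not shift the things standing around.

Things in the scene. Friction and masses are not known exactly. Their poses are not given: they have to be found in the camera images.
- divider_rack: fixed steel rack 452 mm long with six equal gaps in a row, open at the top and to its -x side (robot side), no floor. Origin at table height, mid-length, on the front face of the 42 mm high back plate; x into the plate, y along the rack, z up. Gap middles at y = 185, 111, 37, -37, -111, -185 mm; clear width 68 mm; dividers 3 mm thick, 18 mm high, reach 64 mm forward of the back plate
- price_rail: sprung price rail that runs along the rack's top just behind the back plate and carries the six tickets, 12 mm apart. Origin under its middle, 44 mm up. Pressed, it goes down 6 mm at most: it starts to give at about 1 N and is at its stop at about 4 to 5 N. Touch with the fingers shut, so that only one ticket is touched at first
- ticket_A (a point): blank white price ticket of gap A (solid price_rail_c1; A is the gap at the rack's +y end, F the one at its -y end), a 20 x 62 x 4 mm plate; this point is the centre of its TOP face, 56 mm above the table and 15 mm behind the back plate's front face, in line with the middle of the gap; axes as the rack's
- ticket_B (a point): blank white price ticket of gap B (solid price_rail_c2; A is the gap at the rack's +y end, F the one at its -y end), a 20 x 62 x 4 mm plate; this point is the centre of its TOP face, 56 mm above the table and 15 mm behind the back plate's front face, in line with the middle of the gap; axes as the rack's
- ticket_C (a point): blank white price ticket of gap C (solid price_rail_c3; A is the gap at the rack's +y end, F the one at its -y end), a 20 x 62 x 4 mm plate; this point is the centre of its TOP face, 56 mm above the table and 15 mm behind the back plate's front face, in line with the middle of the gap; axes as the rack's
- ticket_D (a point): blank white price ticket of gap D (solid price_rail_c4; A is the gap at the rack's +y end, F the one at its -y end), a 20 x 62 x 4 mm plate; this point is the centre of its TOP face, 56 mm above the table and 15 mm behind the back plate's front face, in line with the middle of the gap; axes as the rack's
- ticket_E (a point): blank white price ticket of gap E (solid price_rail_c5; A is the gap at the rack's +y end, F the one at its -y end), a 20 x 62 x 4 mm plate; this point is the centre of its TOP face, 56 mm above the table and 15 mm behind the back plate's front face, in line with the middle of the gap; axes as the rack's
- ticket_F (a point): blank white price ticket of gap F (solid price_rail_c6; A is the gap at the rack's +y end, F the one at its -y end), a 20 x 62 x 4 mm plate; this point is the centre of its TOP face, 56 mm above the table and 15 mm behind the back plate's front face, in line with the middle of the gap; axes as the rack's
- tin: the small flat paint tin, an upright steel cylinder with plain white label, 60 mm across, 46 mm high, about 200 g; loose, stands on the table in front of the rack, short of the dividers. Origin at the centre of its underside, z up. Push it low (it tips if pushed above about 40 mm). Against the back plate its centre is 30 mm in front of the plate's front face
- stick_pot: dark steel pot with flat wooden stirring sticks standing in it, 70 mm across, pot 85 mm and sticks to about 160 mm high; loose, stands beyond one end of the rack (either end) about 320 mm from its middle: the end to count from. Origin at the centre of its underside. Not to be shifted
- big_tin: large paint tin, 96 mm across, 115 mm high, loose, beyond the other end of the rack. Origin at the centre of its underside. Not to be shifted
- brush: paint brush lying on the table to the right, about 200 mm long, 42 mm wide, 20 mm high, loose. Origin mid-length under it. Not to be shifted
- jar: lidded jar, 48 mm across, 90 mm high, loose, on the table to the left. Origin at the centre of its underside. Not to be shifted

How it is judged:
By the outcome, as a careful person would: the job done as asked, in the order asked, and still so for the second after the job is handed in, with the robot touching nothing.
It also fails if it takes over 72 s, if anything falls off the work surface, if the arm or the gripper's body presses on something with over 40 N, if the wrist force passes 120 N, or if a joint passes its speed limit or range.

## Working session

There is one attempt and no reset: what is moved stays moved. The work goes in short steps, Python scripts to look and compute and a tool call to move; the robot and the scene stay as the last step left them, time stands still between calls to the robot, and variables do not carry over. Pictures are saved under pics/ and viewed, about 8 in all and at most 12, crops included, and the job is handed in when it is done.

Besides the shell and the picture viewer there is one more tool, called as name([rows], argument=value, ...), one row to a line, values as JSON. move_arm: Moves the arm, as the interface text tells. Its arguments: {"type":"object","properties":{"commands":{"type":"array"},"grip_force":{"type":"number"}},"required":["commands"]}

```bash
ls; mkdir -p pics
cat > h.py <<'E'
import numpy as np, cv2
from plant import robot, vision, boxes_of, mark_of
def K(f):
    h=240/np.tan(np.radians(f["fov_y"])/2)
    return np.array([[h,0,f["cx"]],[0,h,f["cy"]],[0,0,1]])
def pt(f,uv,z=None):
    "world point of pixel: on plane z, or by depth"
    R=cv2.Rodrigues(np.array(f["rvec"],float))[0]; t=np.array(f["tvec"],float).ravel()
    n=cv2.undistortPoints(np.array([[uv]],float),K(f),np.array(f["distortion"],float))[0,0]
    d=np.array([n[0],n[1],1.]); c=-R.T@t; r=R.T@d
    s=(z-c[2])/r[2] if z is not None else f["depth"][int(round(uv[1])),int(round(uv[0]))]
    return c+s*r
E
python3 - <<'E'
from h import *
for c in ["scene","side"]:
    f=vision.grab_frame(c); cv2.imwrite(f"pics/{c}1.png",f["frame"])
    for n,z in [("divider_rack",0),("ticket_A",56),("ticket_B",56),("ticket_C",56),("ticket_D",56),("ticket_E",56),("ticket_F",56),("tin",0),("stick_pot",0),("big_tin",0),("brush",0),("jar",0)]:
        m=mark_of(n,c)
        print(c,n,[(np.round(q["uv"]).tolist(),round(q["conf"],2),np.round(pt(f,q["uv"],z)).tolist()) for q in m[:2]])
s=robot.read_state();print(s["t"],s["eef_pos"],s["tool_rot"],s["grip_width"])
E
```

```text
pics
scene divider_rack [([317.0, 274.0], 0.98, [579.0, -20.0, 0.0])]
scene ticket_A [([383.0, 270.0], 0.7, [612.0, 153.0, 56.0]), ([194.0, 268.0], 0.7, [559.0, -348.0, 56.0])]
scene ticket_B [([354.0, 268.0], 0.95, [600.0, 76.0, 56.0]), ([302.0, 274.0], 0.72, [604.0, -63.0, 56.0])]
scene ticket_C [([326.0, 271.0], 0.93, [601.0, 2.0, 56.0])]
scene ticket_D [([300.0, 270.0], 0.55, [590.0, -67.0, 56.0])]
scene ticket_E [([270.0, 270.0], 0.9, [583.0, -144.0, 56.0]), ([430.0, 270.0], 0.65, [623.0, 277.0, 56.0])]
scene ticket_F [([243.0, 270.0], 0.93, [578.0, -216.0, 56.0])]
scene tin [([328.0, 234.0], 0.86, [453.0, 23.0, 0.0]), ([194.0, 266.0], 0.15, [521.0, -362.0, 0.0])]
scene stick_pot [([424.0, 272.0], 0.6, [601.0, 280.0, 0.0])]
scene big_tin [([196.0, 268.0], 0.66, [528.0, -355.0, 0.0])]
scene brush [([177.0, 222.0], 0.77, [367.0, -418.0, 0.0])]
scene jar [([450.0, 203.0], 0.9, [375.0, 410.0, 0.0])]
side divider_rack [([303.0, 236.0], 0.75, [577.0, -25.0, 0.0]), ([308.0, 205.0], 0.72, [620.0, -117.0, 0.0])]
side ticket_A [([342.0, 272.0], 0.66, [435.0, 55.0, 56.0]), ([238.0, 268.0], 0.59, [616.0, 151.0, 56.0])]
side ticket_B [([262.0, 244.0], 0.56, [611.0, 77.0, 56.0])]
side ticket_C [([285.0, 222.0], 0.79, [605.0, -0.0, 56.0])]
side ticket_D [([310.0, 204.0], 0.66, [588.0, -73.0, 56.0])]
side ticket_E [([327.0, 187.0], 0.68, [582.0, -139.0, 56.0])]
side ticket_F [([344.0, 168.0], 0.8, [582.0, -220.0, 56.0]), ([235.0, 269.0], 0.57, [619.0, 155.0, 56.0])]
side tin [([339.0, 268.0], 0.9, [466.0, 10.0, 0.0]), ([346.0, 169.0], 0.18, [606.0, -277.0, 0.0])]
side stick_pot []
side big_tin [([389.0, 162.0], 0.91, [525.0, -361.0, 0.0])]
side brush [([456.0, 173.0], 0.72, [356.0, -412.0, 0.0])]
side jar [([344.0, 168.0], 0.66, [612.0, -277.0, 0.0]), ([267.0, 461.0], 0.64, [372.0, 412.0, 0.0])]
1.3 [ 206.83300016 -616.19083252  231.31108712] [3.10048809e+00 5.06475243e-01 2.19089184e-05] 85.36602723886826
```

View pics/scene1.png

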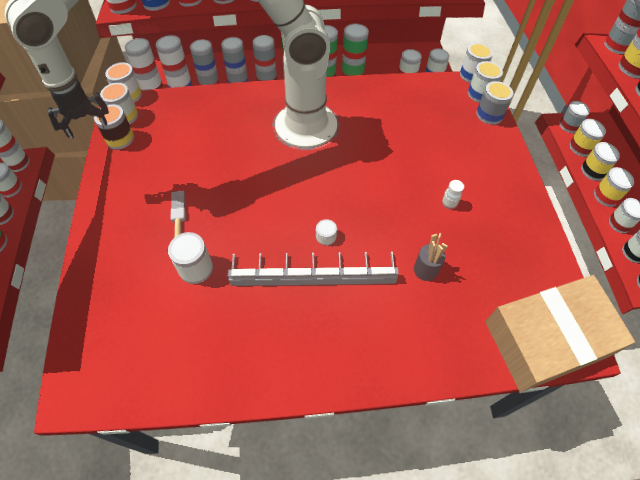

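View pics/side1.png

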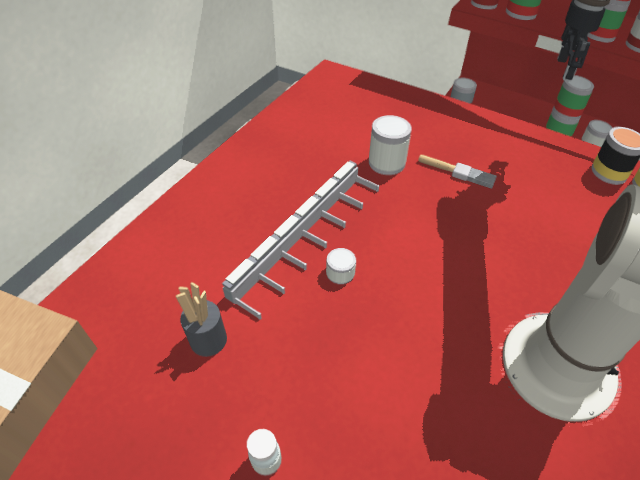

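Scene: the pot with sticks is at about (430,262), at the +y end, and the big tin is at (190,258). So I count A, B, C; the third gap is C. The small tin is at (326,232). The side view agrees: pot at (203,325), tin at (341,265). Next I move above the rack for a close look.

move_arm([
  [2,1.5,1,0,0,-0.4,0],
  [3.5,3.4,2,0,0,-0.8,0],
  [5,5.3,2.8,0,0,-1.3,0],
  [6.5,7.2,2.8,0,0,-1.8,0],
  [8,9.2,2.8,0,0,-2.3,0],
  [9,11.4,2.8,0,0,-2.8,0],
  [10,13.6,2.8,0,0,-3.3,0],
  [10.5,16,2.8,0,0,-3.8,0],
  [11,18.4,2.8,0,0,-4.3,0],
  [11.3,20.8,2.8,0,0,-4.8,0],
  [11.5,23.2,2.8,0,0,-4.8,0],
  [11.7,25.6,2.8,0,0,-4.8,0],
])

```text
t: 2.8
eef_pos: [499.4, 25.6, 301.7]
tool_rot: [3.137, -0.15, 0.002]
ft_force: [0.4, -0.9, 0.1]
grip_width: 0.3
```

Run:
```python
from h import *
c="wrist"
f=vision.grab_frame(c); cv2.imwrite(f"pics/{c}1.png",f["frame"])
print(np.round(-cv2.Rodrigues(np.array(f["rvec"],float))[0].T@np.array(f["tvec"],float).ravel()))
for n,z in [("divider_rack",0),("ticket_A",56),("ticket_B",56),("ticket_C",56),("ticket_D",56),("ticket_E",56),("tin",0)]:
    m=mark_of(n,c)
    print(c,n,[(np.round(q["uv"]).tolist(),round(q["conf"],2),np.round(pt(f,q["uv"],z)).tolist()) for q in m[:3]])
for q in boxes_of("tin",c)[:2]:
    l,t,w,h=q["rect"]; print("tin",q, pt(f,[l+w/2,t+h/2],46),pt(f,[l+w/2,t+h/2]))
s=robot.read_state();print(s["t"],s["eef_pos"],s["ft_force"],s["qd"])
```

```text
[569.  20. 444.]
wrist divider_rack [([355.0, 126.0], 0.64, [580.0, -26.0, 0.0])]
wrist ticket_A [([183.0, 110.0], 0.71, [611.0, 155.0, 56.0])]
wrist ticket_B [([255.0, 107.0], 0.61, [606.0, 81.0, 56.0]), ([180.0, 110.0], 0.55, [611.0, 158.0, 56.0])]
wrist ticket_C [([326.0, 107.0], 0.84, [599.0, 8.0, 56.0])]
wrist ticket_D [([402.0, 107.0], 0.62, [592.0, -69.0, 56.0])]
wrist ticket_E [([471.0, 106.0], 0.68, [587.0, -140.0, 56.0])]
wrist tin [([328.0, 229.0], 0.94, [457.0, 18.0, 0.0])]
tin {'rect': [304.6, 208.1, 45.9, 56.9], 'conf': 0.93} [459.11890987  19.06963702  46.        ] [459.25643972  19.07097182  46.49888371]
3.25 [499.33418548  21.95531469 301.1337734 ] [ 0.13062719  0.38543653 -0.21657499] [ 0.0001771  -0.00088891 -0.00455858 -0.00067864 -0.00123989  0.00039443
 -0.00278539]
```

View pics/wrist1.png

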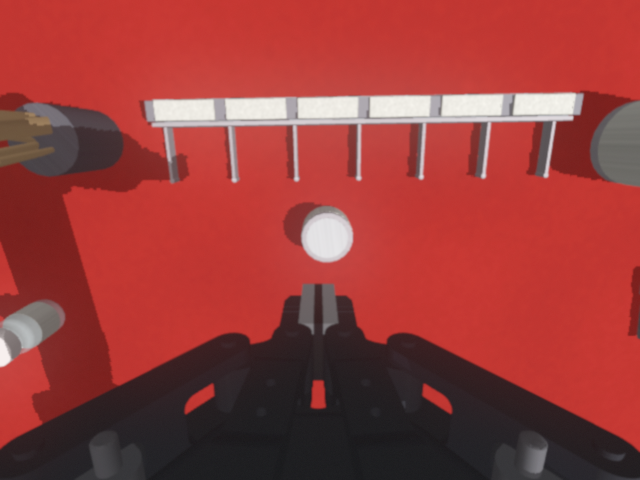

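Wrist view: the tickets lie at rows 104 to 110, with A (184,110), B (256,109) and C (328,107). The tin is at (327,234), in front of gap C's right divider, and the pot with its sticks is at left (60,135). Going above A.

move_arm([
  [1.5,1.6,-1,0,0,0.1,0],
  [3,3.2,-2,0,0,0.1,0],
  [4.47,4.8,-3,0,0,0.1,0],
  [4.47,5.25,-5.2,0,0,0.1,0],
  [4.47,5.25,-7.4,0,0,0.1,0],
  [4.47,5.25,-8.6,0,0,0.1,0],
  [4.47,5.25,-9.0,0,0,0.1,0],
  [4.47,5.25,-9.0,0,0,0.1,0],
  [4.47,5.25,-9.0,0,0,0.1,0],
])

```text
t: 4.38
eef_pos: [612.5, 155.1, 78.2]
tool_rot: [-3.138, 0.137, -0.005]
ft_force: [0.5, -1.0, 0.4]
grip_width: 0.1
```

Run:
```python
from h import *
c="wrist"
f=vision.grab_frame(c); cv2.imwrite(f"pics/{c}2.png",f["frame"])
s=robot.read_state();print(s["t"],s["eef_pos"],s["ft_force"])
for n in "AB": print(n,[(q["uv"],pt(f,q["uv"],56)) for q in mark_of("ticket_"+n,c)[:2]])
```

```text
4.425 [612.49375089 155.19272106  78.22451482] [ 0.02297961 -0.26422106  0.72343777]
A []
B [([467.5, 286.1], array([605.08744814,  81.80732354,  56.        ]))]
```

View pics/wrist2.png

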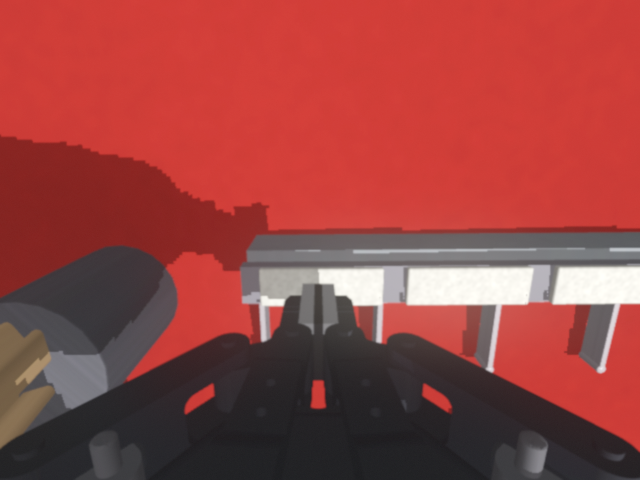

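Ticket A spans columns 260–383 (middle 321), and the fingertip shows at (318,287), well centred. Lowering.

move_arm([
  [0,0,-0.4,0,0,0,0],
  [0,0,-0.7,0,0,0,0],
  [0,0,-0.8,0,0,0,0],
  [0,0,-0.85,0,0,0,0],
  [0,0,-0.85,0,0,0,0],
])

```text
t: 5.15
eef_pos: [610.9, 154.9, 55.0]
tool_rot: [3.138, -0.136, -0.001]
ft_force: [-2.0, -0.7, 1.8]
grip_width: -0.1
```

move_arm([
  [0,0,-0.06,0,0,0,0],
  [0,0,-0.1,0,0,0,0],
  [0,0,-0.1,0,0,0,0],
])

```text
t: 5.52
eef_pos: [611.2, 155.1, 52.7]
tool_rot: [-3.139, 0.136, -0.0]
ft_force: [-2.1, -0.1, 3.8]
grip_width: -0.4
```

A is touched (z 52.7, 3.8 N). Now B, one pitch (74 mm) along.

move_arm([
  [0,0,0.6,0,0,0,0],
  [0,0,1.2,0,0,0,0],
  [-0.1,-1.2,1.2,0,0,0,0],
  [-0.24,-2.95,1.2,0,0,0,0],
  [-0.24,-2.95,1.1,0,0,0,0],
  [-0.24,-2.95,0.6,0,0,0,0],
  [-0.24,-2.95,0.3,0,0,0,0],
  [-0.24,-2.95,0.1,0,0,0,0],
  [-0.24,-2.95,0,0,0,0,0],
  [-0.24,-2.95,0,0,0,0,0],
])

```text
t: 6.78
eef_pos: [604.7, 82.6, 52.6]
tool_rot: [-3.138, 0.134, 0.001]
ft_force: [-1.8, 1.9, 3.2]
grip_width: -0.0
```

move_arm([
  [0,0,0.6,0,0,0,0],
  [0,0,1.2,0,0,0,0],
  [-0.1,-1.2,1.2,0,0,0,0],
  [-0.24,-2.95,1.2,0,0,0,0],
  [-0.24,-2.95,1.1,0,0,0,0],
  [-0.24,-2.95,0.6,0,0,0,0],
  [-0.24,-2.95,0.3,0,0,0,0],
  [-0.24,-2.95,0.1,0,0,0,0],
  [-0.24,-2.95,0,0,0,0,0],
  [-0.24,-2.95,0,0,0,0,0],
])

```text
t: 8.02
eef_pos: [598.8, 8.8, 52.5]
tool_rot: [-3.138, 0.134, 0.001]
ft_force: [-2.3, 0.9, 3.0]
grip_width: -0.5
```

Run:
```python
from h import *
c="wrist"
f=vision.grab_frame(c); cv2.imwrite(f"pics/{c}3.png",f["frame"])
s=robot.read_state();print(s["t"],s["eef_pos"],s["ft_force"])
```

```text
8.075 [598.94279968   8.61904412  52.7222942 ] [-1.92841541  1.3815415   3.67307311]
```

View pics/wrist3.png

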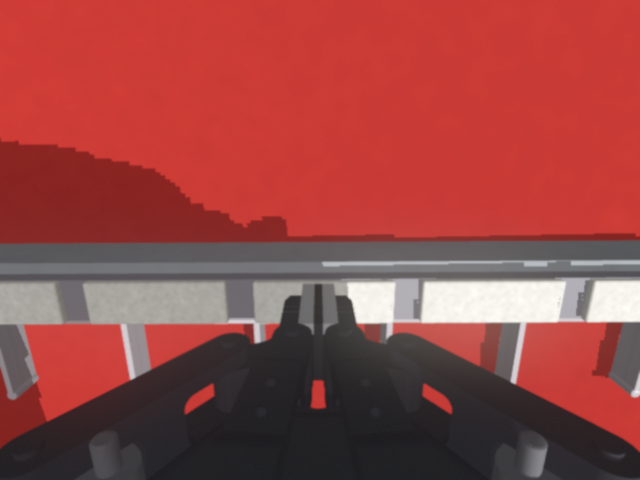

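The fingertip rests on ticket C (columns 253–395, tip at 318; 3.7 N). All three are touched in order. Now I lift and go behind the tin.

move_arm([
  [0,0,1,0,0,0,0],
  [0,0,2.8,0,0,0,24],
  [-1.5,0.1,3.2,0,0,0,24],
  [-3.5,0.25,3.2,0,0,0,24],
  [-5.5,0.4,3.2,0,0,0,24],
  [-7.2,0.58,3.2,0,0,0,24],
  [-7.76,0.58,3.2,0,0,0,24],
  [-7.76,0.58,2.2,0,0,0,24],
  [-7.76,0.58,1.2,0,0,0,24],
  [-7.76,0.58,1.2,0,0,0,24],
])

```text
t: 9.32
eef_pos: [404.8, 22.0, 81.7]
tool_rot: [-3.138, 0.135, 0.003]
ft_force: [0.2, 0.6, -0.5]
grip_width: 23.8
```

Run:
```python
from h import *
c="wrist"
f=vision.grab_frame(c); cv2.imwrite(f"pics/{c}4.png",f["frame"])
s=robot.read_state();print(s["t"],s["eef_pos"],s["ft_force"],s["grip_width"])
for q in boxes_of("tin",c)[:1]:
    l,t,w,h=q["rect"]; print("tin",q, pt(f,[l+w/2,t+h/2],46))
print([(q["uv"],pt(f,q["uv"],0)) for q in mark_of("tin",c)[:1]])
```

```text
9.375 [405.49678363  22.20705047  82.52565304] [-0.0903097   0.75547336  0.37787664] 23.891258021719366
tin {'rect': [256.4, 112.1, 117.2, 121.9], 'conf': 0.94} [458.1948292   19.85892076  46.        ]
[([317.1, 166.8], array([457.57071584,  18.98182692,   0.        ]))]
```

View pics/wrist4.png

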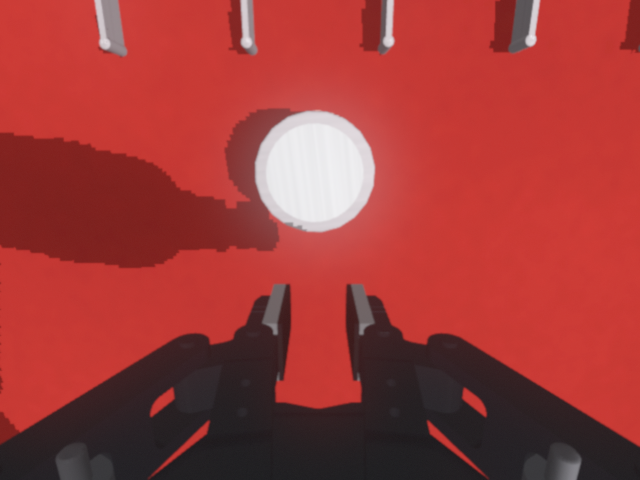

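The tin, at (316,171), lines up with the fingers (mid 318) and with gap C's dividers at columns 246 and 388 (mid 317). Lowering, then pushing along the rack's x axis.

move_arm([
  [0,0,-1,0,0,0,24],
  [0,0,-2,0,0,0,24],
  [0,0,-2.6,0,0,0,24],
  [0,0,-2.7,0,0,0,24],
  [0.2,-0.02,-2.7,0,0,0,24],
  [0.4,-0.03,-2.7,0,0,0,24],
  [0.6,-0.05,-2.7,0,0,0,24],
  [0.85,-0.07,-2.7,0,0,0,24],
  [1.1,-0.09,-2.7,0,0,0,24],
  [1.4,-0.12,-2.7,0,0,0,24],
  [1.7,-0.14,-2.7,0,0,0,24],
  [2.0,-0.17,-2.7,0,0,0,24],
])

```text
t: 10.98
eef_pos: [455.9, 17.8, 15.0]
tool_rot: [-3.138, 0.136, -0.001]
ft_force: [-1.8, 0.5, 1.9]
grip_width: 23.9
```

Run:
```python
from h import *
c="wrist"
f=vision.grab_frame(c); cv2.imwrite(f"pics/{c}5.png",f["frame"])
s=robot.read_state();print(s["t"],s["eef_pos"],s["ft_force"],s["grip_width"])
for q in boxes_of("tin",c)[:1]:
    l,t,w,h=q["rect"]; print("tin",q, pt(f,[l+w/2,t+h/2],46))
```

```text
11.025 [457.35495126  17.69050801  15.21960715] [1.37502024 0.16042692 0.42984122] 23.474540499336502
tin {'rect': [228.5, 142.1, 181.1, 179.9], 'conf': 0.95} [496.48129271  14.88732156  46.        ]
```

View pics/wrist5.png

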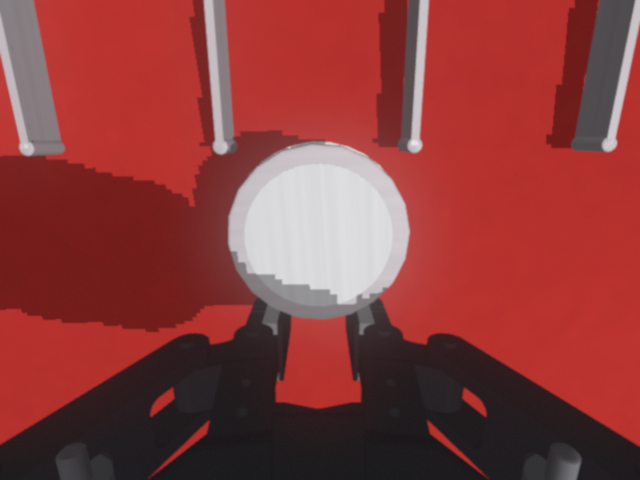

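The tin, at (319,231), sits centred between the divider tips at columns 222 and 414, cradled by both fingers. Continuing.

move_arm([
  [0.25,-0.02,0,0,0,0,24],
  [0.5,-0.04,0,0,0,0,24],
  [0.75,-0.06,0,0,0,0,24],
  [1.0,-0.08,0,0,0,0,24],
  [1.25,-0.1,0,0,0,0,24],
  [1.5,-0.13,0,0,0,0,24],
  [1.7,-0.15,0,0,0,0,24],
  [1.9,-0.16,0,0,0,0,24],
  [2.05,-0.17,0,0,0,0,24],
  [2.15,-0.18,0,0,0,0,24],
  [2.2,-0.18,0,0,0,0,24],
])

```text
t: 12.45
eef_pos: [510.2, 13.3, 15.0]
tool_rot: [3.139, -0.136, -0.0]
ft_force: [-1.0, -0.1, 0.4]
grip_width: 24.2
```

move_arm([
  [0.06,0,0,0,0,0,24],
  [0.1,-0.01,0,0,0,0,24],
  [0.12,-0.01,0,0,0,0,24],
])

```text
t: 12.82
eef_pos: [513.1, 13.1, 15.1]
tool_rot: [-3.139, 0.135, -0.0]
ft_force: [-1.0, 0.7, -0.3]
grip_width: 23.9
```

move_arm([
  [0.04,0,0,0,0,0,24],
  [0.08,-0.01,0,0,0,0,24],
  [0.1,-0.01,0,0,0,0,24],
  [0.1,-0.01,0,0,0,0,24],
])

```text
t: 13.32
eef_pos: [515.3, 12.8, 15.0]
tool_rot: [3.139, -0.135, -0.001]
ft_force: [-2.1, -0.0, 1.1]
grip_width: 24.1
```

move_arm([
  [0.04,0,0,0,0,0,24],
  [0.06,0,0,0,0,0,24],
  [0.06,0,0,0,0,0,24],
])

```text
t: 13.7
eef_pos: [515.4, 12.8, 14.9]
tool_rot: [3.138, -0.135, -0.005]
ft_force: [-6.4, 0.4, 5.7]
grip_width: 24.4
```

The tool stopped advancing at x = 515.4 and the force rose to 6 N, so the tin is against the plate. Backing off along the approach and checking.

move_arm([
  [-0.3,0.02,0,0,0,0,24],
  [-0.9,0.08,0,0,0,0,24],
  [-2,0.16,0,0,0,0,24],
  [-3,0.24,1,0,0,0,24],
  [-3.2,0.26,3,0,0,0,24],
  [-3.2,0.26,5,0,0,0,24],
  [-3.2,0.26,6,0,0,0,24],
  [-3.2,0.26,6,0,0,0,24],
])

```text
t: 14.7
eef_pos: [438.2, 18.9, 166.7]
tool_rot: [3.137, -0.136, 0.008]
ft_force: [-0.3, -0.0, 0.0]
grip_width: 24.2
```

Run:
```python
from h import *
for c in ["scene","side","wrist"]:
    f=vision.grab_frame(c)
    for q in boxes_of("tin",c)[:1]:
        l,t,w,h=q["rect"]; print("tin",c,q["conf"], pt(f,[l+w/2,t+h/2],46),pt(f,[l+w/2,t+h/2]))
    for n in ["tin","stick_pot","big_tin","brush","jar"]: print(c,n,[np.round(pt(f,q["uv"],0)) for q in mark_of(n,c)[:1]])
cv2.imwrite("pics/wrist6.png",f["frame"])
s=robot.read_state();print(s["t"],s["eef_pos"],s["ft_force"])
```

```text
tin scene 0.76 [552.13080624  11.92507295  46.        ] [553.92498302  11.64513396  49.22489685]
scene tin [array([548.,  15.,   0.])]
scene stick_pot [array([598., 284.,   0.])]
scene big_tin [array([ 532., -362.,    0.])]
scene brush [array([ 357., -418.,    0.])]
scene jar [array([367., 405.,   0.])]
tin side 0.71 [544.20099011  26.73066991  46.        ] [543.59621188  27.63167917  47.26620839]
side tin [array([555.,   6.,   0.])]
side stick_pot [array([594., 294.,   0.])]
side big_tin [array([ 526., -359.,    0.])]
side brush [array([ 354., -413.,    0.])]
side jar [array([372., 416.,   0.])]
tin wrist 0.9 [553.09430839   8.93922942  46.        ] [553.30301197   8.91459927  44.81872161]
wrist tin [array([551.,  10.,   0.])]
wrist stick_pot []
wrist big_tin []
wrist brush [array([553.,   8.,   0.])]
wrist jar []
15.75 [437.12845685  19.27185227 165.10023705] [-0.04709988 -0.55397544  0.76771779]
```

View pics/wrist6.png

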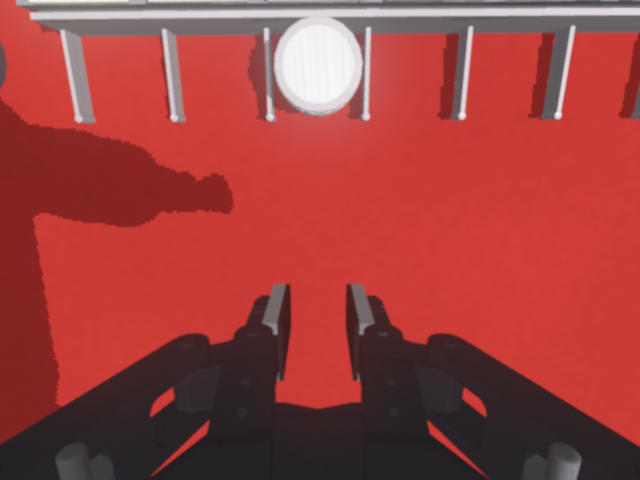

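The tin, at (318,65), stands upright between the dividers at columns 268 and 366, with its rim overlapping the back plate. Handing in.

```bash
python3 -c "
from h import *
print(robot.sign_off())"
```

```text
the job is handed in; nothing more can be done
None
```

The job is done and handed in. The pot stands at the rack's +y end, so I counted gaps A, B, C from there.

- **Tickets:** I touched A, B and C in that order with the fingers shut, at about 3 to 4 N each. No other ticket was touched.
- **Tin:** I pushed it low, at about 15 mm, into gap C. The arm then stopped advancing and the force rose to about 6 N, which I took as contact with the back plate. I backed off, and the arm was clear of everything at hand-in, about 16 s into the 72 s allowed.
- **Last checks:** In the wrist picture the tin is upright and centred between the dividers. It measures about (553, 9) mm, against an expected (554.6, 9.8).
- **Disagreements:** The side camera's box put the tin at (544, 27), but its origin mark gave (555, 6). I put this down to the dividers partly hiding the tin from that side.
- **Other objects:** The pot, big tin, brush and jar came out within about 10–15 mm of where they were first seen, which is the usual scatter of the networks. The arm stayed well clear of all of them.

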